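# Clamp a jam jar in the pump-trigger jar clamp and hold it

### The arm

A 6-joint arm with a two-finger parallel gripper is mounted at the origin on a cart in front of the work surface, level with it; the furniture and walls round the work are solid. World frame = base frame: x ahead of the robot, y to its left, z up, the work surface at z = 0. Lengths are in mm, angles in rad, forces in N, time in s.
With the tool pointing down it reaches from about 350 to 975 mm from the base axis. Payload 7.1 kg.
Tool frame: the origin (TCP) lies between the finger pads, 19 mm behind the fingertips; this is the grasp point; z points along the fingers, y is the line along which they close (so a half turn about z gives the same grasp; the last joint's range is limited). The gripper opens to 88 mm and grips with 3 to 60 N. Pads are 20 mm wide; open, the fingers measure 115 mm over their backs; the gripper's body (75 mm by 178 mm) begins 61 mm behind the grasp point.
Start: joints at [1.277, 0.423, 1.63, -0, 1.089, -0.019], TCP at [169.565, 601.542, 241.375] pointing down, gripper open.
Joint ranges: [-3, 3], [-0.9, 2.11], [0.09, 2.58], [-1.31, 4.45], [0.11, 2.69], [-2.54, 2.54]. Speed limits (rad/s): [2.39, 2.39, 3.01, 3.14, 3.14, 3.14].

### API

Orientations are given as a unit quaternion [x, y, z, w].
In Python, from station import env, set_gripper, viewer, workorder gives the robot as it stands. Calls block until the motion is done:
- env.reach(position, orientation): joint-space move of the TCP to a pose.
- env.move_l(position, rot=None, rate=150, f_stop=None): straight line of the TCP; rot=None keeps the orientation; rate is the mean speed in mm/s. With f_stop (N) it stops when the force on the tool has changed by that much, and returns True; else False.
- env.move_joints(angles): joint-space move.
- set_gripper(opening): finger opening in mm; the grip force is fixed at half the most; returns when the fingers have stopped.
- env.hold(seconds).
- env.ik(position, orientation): joint angles nearest the present ones, or None.
- env.read_state(): the state.
- viewer.camera(name): name is "scene" or "top"; returns the picture (420x560x3 uint8, blue, green, red); there is no depth.
- viewer.camera_params(name): a dict with "fx", "fy", "cx", "cy" (pixels), "pose" (4x4, takes a point from camera to world coordinates). Camera axes: x right, y up, looking along -z (the intrinsics and any distortion apply to the point x, -y, -z); pixel columns grow to the right and rows downward; lengths in mm; the calibration is good to about 2 mm. A picture is of the moment at which its call begins. camera_params takes no time and is no camera call.
A pose or a line that the arm cannot do raises env.IKError and nothing moves.
- workorder.sign_off(): hands the job in; it is judged then, once.
The state is a dict: "time_s": time; "qpos": joint angles; "dq": joint speeds; "tau": joint torques, N m; "tool_pos": TCP position; "orientation": TCP orientation; "force": force on the tool from outside, world axes, zero at the start; "wrist_torque": the same for the moment, N m; "width": finger opening in mm; "grip_force": force on a finger pad.
Only numpy, scipy, OpenCV 4.12 (cv2) and the standard library are available. Lean on these libraries where they do the work, as an engineer would, in place of code of your own. Each camera call takes 0.05 s, during which the arm holds its last target. There are 200 camera calls.

### The job

Stand the small jam jar upright on the base of the jar clamp, between its two jaws, and let go of it. Then squeeze and release the clamp's trigger, stroke after stroke, until the sprung jaw presses the jar against the fixed jaw with its spring pushed in about half way, never to its stop (that would crack the glass); move the jaw only with the trigger, never by pushing jaw or bar by hand. Finish while still holding the trigger squeezed, because the clamp has no lock of its own, and leave the other things where they are.

Things in the scene. Friction and masses are not known exactly. Their poses are not given: they have to be found in the camera images.
- jar: Small round glass jam jar with dark filling and a screw lid, 54 mm diameter, 78 mm tall, about 0.28 kg, loose on the worktop to the left of the clamp. Origin: centre of its underside; z up.
- clamp: Jar clamp, fixed to the worktop; base plate 100 mm (x) by 275 mm (y), 10 mm thick. Origin: on the worktop under the middle of the jar space; z up, y along the bar, from grip end (-y) to fixed jaw (+y). Fixed jaw: upright plate 64 mm wide, face at y = +48 mm, top at z = 72 mm. Jar space open to +x and -x. Grey housing y = -86 to -162 mm, 84 mm high; bar tail reaches y = -234 mm, z = 45 mm.
- clamp_seat (a point): Middle of the jar space on top of the base plate (clamp frame 0, 0, 10 mm): axes as the clamp's.
- clamp_squeeze (a point): Where to squeeze (clamp frame 0, -128, 147 mm; axes as the clamp's, fingers close along y): middle of the outer faces of trigger and fixed grip at the end of a stroke, 63 mm above the housing. The fixed grip is an upright black post 26 mm wide, y = -133 to -147 mm, top at z = 175 mm, as the trigger's. A TCP here lets fingers open 80 mm or more pass on both sides.
- clamp_trigger (a joint): Trigger: 0 = released, 0.26 rad = fully squeezed; grows as the lever's top nears the fixed grip (-y). Outer face at squeeze height: clamp y = -91 mm released, -109 mm squeezed (56, 38 mm over trigger and grip). A spring returns it: 3 to 6 N, about 15 N with the jar clamped. A stroke drives the bar forward 10 mm (14 at most; teeth 5 mm apart); let it go right back between strokes.
- clamp_ram (a joint): Toothed bar with the moving jaw: travel toward the fixed jaw in m, 0 = fully back, at most 0.062. Starts at 0 to 0.018. It stays where the trigger left it while unloaded (3 N friction), but springs back under load when the trigger is let go.
- clamp_pad (a joint): How far the moving jaw's spring is pushed in, in m: 0 = free, 0.008 = at its stop. 2 N per mm. One whole stroke too many reaches the stop.
- clamp_rod: The toothed steel bar with its head plate and tail knob, moving with clamp_ram (frame as the clamp's, shifted along y by the travel). Not to be pushed by hand.
- clamp_jaw: The moving jaw pad, an upright plate 56 mm wide, z = 20 to 66 mm, with a rubber face. It rides sprung (8 mm of travel) before the bar's head plate; the body's frame is the clamp's shifted along y by clamp_ram minus clamp_pad.
- clamp_jaw_face (a point): Middle of the moving jaw's rubber face, 43 mm above the worktop; at clamp y = -48 mm plus clamp_ram minus clamp_pad.
- clamp_lever: The trigger's lever, upright, black, 22 mm wide, 10 mm thick, 97 mm long above its pin, standing on the jar side (+y) of the fixed grip. Origin on the pin (clamp frame y = -105, z = 78 mm); axes as the clamp's while released, when the lever leans 0.13 rad to +y.
- tape_roll: Roll of beige tape lying flat, 100 mm across, 25 mm high; bystander.
- spare_lid: Loose jar lid, 63 mm across, 13 mm high; bystander.
- pepper: Spice shaker, 44 mm diameter, 90 mm tall; bystander.
- lemon: Lemon, 78 by 55 by 56 mm; bystander.
- tea: Tea box, 68 by 131 by 107 mm; bystander.
Not all that is in view belongs to the job. Leave any red or turquoise look-alike of the jar alone.

How it is judged (in metres and radians):
On the way, in this order (a step that is already met when the one before it is completed fails the run):
1. the jar stands upright on the clamp's base between the jaws and has been let go (x of jar in the frame of clamp between -0.02 and 0.02 m and y of jar in the frame of clamp between -0.03 and 0.03 m and height (world z) of jar between 0.006 and 0.016 m and angle between jar's own z axis and vertical below 0.12 rad and contact force between the fingers and jar below 0.1 N and linear speed of jar below 0.02 m/s), for 0.2 s.
2. worked by the trigger, the moving jaw has come up against the jar (contact force between clamp_jaw and jar above 1 N and contact force between the fingers and clamp_lever above 1 N), for 0.1 s.
At the end, for the whole second after the job is handed in: Fingers still hold the trigger squeezed (over 2 N, over 0.03 rad); the jar, untouched by the robot, stands upright (0.12 rad) on the base within 20 mm of the clamp's centre line, pressed between both jaws with 3 to 15 N, the moving jaw's spring pushed in 2 to 6.5 mm (x of jar in the frame of clamp between -0.02 and 0.02 m and y of jar in the frame of clamp between -0.03 and 0.03 m and height (world z) of jar between 0.006 and 0.016 m and angle between jar's own z axis and vertical below 0.12 rad and value of joint clamp_pad between 0.002 and 0.0065 m and contact force between clamp_jaw and jar between 3 and 15 N and y of jar in the frame of clamp above 0.015 m and contact force between the fingers and clamp_lever above 2 N and value of joint clamp_trigger above 0.03 rad and contact force between each of the arm, the fingers and jar below 0.1 N and linear speed of jar below 0.01 m/s); the arm keeps its last pose, push and grip.
It fails at once if the jar is crushed: the moving jaw presses it with more than 20 N (contact force between clamp_jaw and jar above 20 N).
It fails at once if the bar or the moving jaw is pushed by hand (over 4 N) (contact force between any of the fingers, the arm and clamp_rod above 4 N).
It fails at once if the jar is tipped over (angle between jar's own z axis and vertical above 0.7 rad).
It fails at once if a bystander is moved more than 40 mm (distance of any of tape_roll, spare_lid, pepper, lemon, tea from where it was at the start of the episode above 0.04 m).
It also fails if it takes over 42 s, if anything falls off the work surface, if the arm or the gripper's body presses on something with over 40 N, if the wrist force passes 120 N, or if a joint passes its speed limit or range.

## Working session

There is one attempt and no reset: what is moved stays moved. The work goes in short steps, each a Python script; the robot and the scene stay as the last script left them, time stands still between calls to the robot, and variables do not carry over. Pictures are saved under pics/ and viewed, at most 10 in all, crops included, and the job is handed in when it is done.

```bash
mkdir -p pics; python3 - <<'E'
from station import env,viewer
import cv2,numpy as np
for n in("scene","top"):
    im=viewer.camera(n);cv2.imwrite(f"pics/{n}0.png",im)
    p=viewer.camera_params(n);print(n,{k:np.round(v,3).tolist() if not isinstance(v,str) else v for k,v in p.items()})
s=env.read_state();print(s)
E
```

```text
scene {'fx': 480.919, 'fy': 480.919, 'cx': 277.968, 'cy': 204.562, 'pose': [[-0.8, 0.29, -0.525, -352.52], [-0.6, -0.41, 0.687, 1098.745], [-0.016, 0.865, 0.502, 958.127], [0.0, 0.0, 0.0, 1.0]]}
top {'fx': 477.869, 'fy': 477.869, 'cx': 279.009, 'cy': 211.87, 'pose': [[-0.38, 0.865, -0.328, 25.664], [-0.925, -0.357, 0.13, 169.365], [-0.005, 0.353, 0.936, 1576.007], [0.0, 0.0, 0.0, 1.0]]}
{'time_s': 0.1, 'qpos': array([ 1.27698560e+00,  4.23773688e-01,  1.63057971e+00,  1.09706410e-06,
        1.08860374e+00, -1.89738354e-02]), 'dq': array([-0.00039805, -0.00057607, -0.00285709, -0.00142989, -0.00064925,
       -0.00216464]), 'tau': array([-4.79901405e-05, -5.45617139e+01, -2.74323159e+01,  6.45843940e-02,
        1.87600858e-02, -2.68117083e-05]), 'tool_pos': array([169.44396126, 601.11206439, 240.68693548]), 'orientation': array([ 1.36986575e-01,  9.90572669e-01, -6.73838772e-04, -1.06742662e-04]), 'force': array([ 0.68746432,  0.79444039, -0.26418206]), 'wrist_torque': array([-0.04237164,  0.00827653, -0.00038938]), 'grip_force': 0.0, 'width': 87.6947908951086}
```

View pics/top0.png

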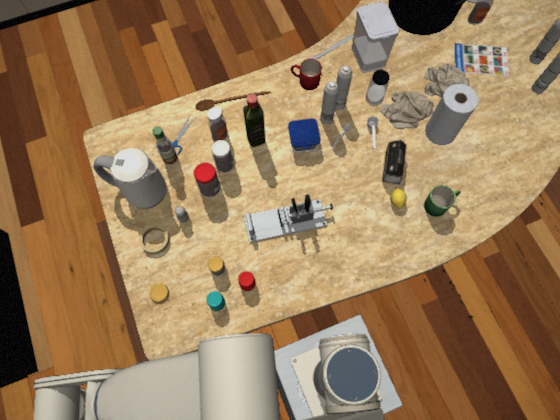

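View pics/scene0.png

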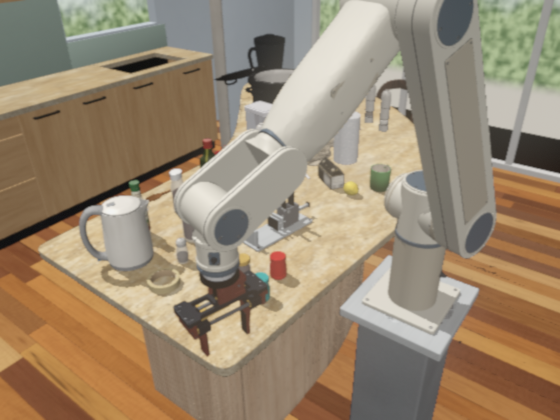

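The top view shows the clamp at about (288,220), with its fixed jaw at the left end near (250,228) and the bar tail at (330,207).

Things that could be taken for the jar:
- gold lid at (216,266), which is the likely jar
- gold disc at (159,293), which is probably the flat spare lid
- red-lidded jar at (247,281)
- turquoise-lidded jar at (215,300)
- large red-lidded tin at (206,180)

I'll check the choice in a close crop.

```bash
python3 - <<'E'
import cv2
im=cv2.imread("pics/top0.png")[190:320,140:345]
cv2.imwrite("pics/crop0.png",cv2.resize(im,None,fx=3.9,fy=3.9,interpolation=cv2.INTER_CUBIC))
E
```

```text
(no output)
```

View pics/crop0.png

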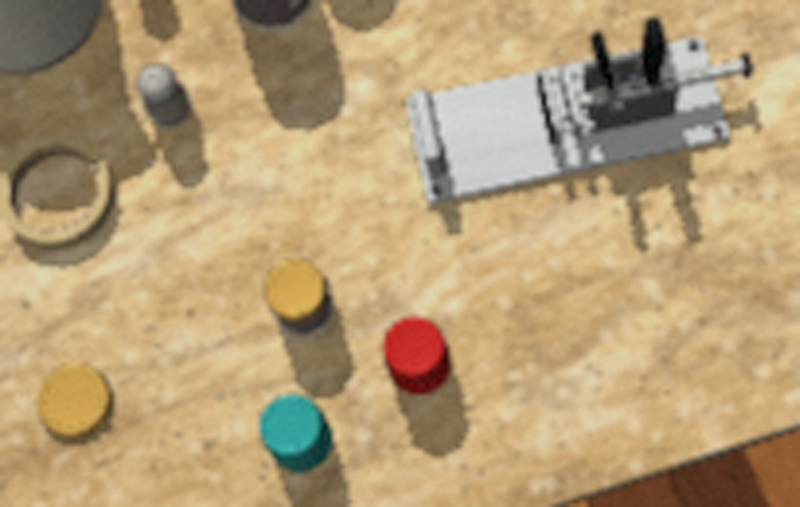

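The crop confirms the jar. The gold lid at full-image (216,264) has a dark body below it. The disc at (159,293) is flat and larger, so it is the spare lid. In the crop the lever top is at (600,38), the grip top at (653,22) and the knob at (746,66).

```bash
cat > h.py <<'E'
import numpy as np,cv2
from station import env,set_gripper,viewer,workorder
from scipy.spatial.transform import Rotation as R
def cast(n,uv,z):
    p=viewer.camera_params(n);T=np.array(p["pose"]);uv=np.atleast_2d(uv).astype(float)
    d=np.c_[(uv[:,0]-p["cx"])/p["fx"],-(uv[:,1]-p["cy"])/p["fy"],-np.ones(len(uv))]@T[:3,:3].T
    o=T[:3,3];return (o+d*((z-o[2])/d[:,2])[:,None])[:,:2]
def proj(n,X):
    p=viewer.camera_params(n);T=np.array(p["pose"]);c=(np.atleast_2d(X)-T[:3,3])@T[:3,:3]
    return np.c_[p["cx"]+p["fx"]*c[:,0]/-c[:,2],p["cy"]+p["fy"]*c[:,1]/c[:,2]]
E
python3 - <<'E'
from h import *
for n in("top","scene"):
    im=cv2.imread(f"pics/{n}0.png");hsv=cv2.cvtColor(im,cv2.COLOR_BGR2HSV)
    m=cv2.inRange(hsv,(15,165,120),(30,255,255))
    k,l,st,c=cv2.connectedComponentsWithStats(m)
    for i in range(1,k):
        if st[i,4]>40: print(n,"gold",c[i].round(1),st[i].tolist(),cast(n,c[i],78).round(1),cast(n,c[i],13).round(1))
    for nm,lo,hi in(("teal",(80,120,60),(100,255,255)),("red",(0,200,120),(5,255,255))):
        m2=cv2.inRange(hsv,lo,hi);k,l,st,c=cv2.connectedComponentsWithStats(m2)
        for i in range(1,k):
            if st[i,4]>80: print(n,nm,c[i].round(1),cast(n,c[i],70).round(0))
    if n=="top":
        g=(hsv[...,1]<60)&(hsv[...,2]>110);g=g.astype(np.uint8)*255
        g[:190]=0;g[248:]=0;g[:,:240]=0;g[:,335:]=0
        cn=max(cv2.findContours(g,0,1)[0],key=cv2.contourArea)
        w=cast("top",cn[:,0],10).astype(np.float32);print("plate rect",cv2.minAreaRect(w))
f=lambda a:140+(np.array(a)+.5)/3.9-.5-np.array([0,0])
def full(c): c=np.array(c,float);return np.c_[140+(c[:,0]+.5)/3.9-.5,190+(c[:,1]+.5)/3.9-.5]
cor=cast("top",full([(434,203),(728,142),(694,40)]),10);print("corners",cor.round(1),np.linalg.norm(np.diff(cor,axis=0),axis=1))
print("lever",cast("top",full([(600,38)]),174),"grip",cast("top",full([(653,24)]),175),"knob",cast("top",full([(746,66)]),45))
print("fixed jaw top ends",cast("top",full([(420,93),(438,160)]),72))
E
```

```text
top gold [173.2  58.3] [152, 20, 44, 76, 1170] [[1285.6   96.7]] [[1340.3   93.6]]
top gold [ 70.5 247.4] [22, 52, 115, 323, 16078] [[696.5 637.9]] [[725.7 658.2]]
top gold [397.5 199. ] [391, 189, 15, 19, 121] [[ 441.5 -426.7]] [[ 459.5 -452.5]]
top gold [496.2 341.4] [443, 257, 108, 163, 3661] [[ -88.5 -488.2]] [[ -93.5 -516.7]]
top gold [284.3 332.8] [271, 319, 28, 28, 445] [[179.8  96.6]] [[186.4  93.4]]
top gold [ 17.5 400.7] [1, 378, 32, 42, 1054] [[297.5 892. ]] [[309.3 923.4]]
top teal [214.9 300.4] [[356. 260.]]
top red [245.5 278.2] [[385. 146.]]
plate rect ((537.3482055664062, -69.57054138183594), (305.728515625, 105.6748046875), 79.35555267333984)
corners [[ 511.1   82.2]
 [ 464.3 -179.6]
 [ 565.2 -191.4]] [265.90462919 101.52911676]
lever [[539.41266634 -83.78101119]] grip [[ 533.91100957 -128.24286588]] knob [[ 513.03944132 -215.59415867]]
fixed jaw top ends [[588.87735036  61.10030855]
 [526.24067584  68.73576596]]
```

```bash
python3 - <<'E'
from h import *
im=cv2.imread("pics/top0.png");hsv=cv2.cvtColor(im,cv2.COLOR_BGR2HSV)
print("lid hsv",hsv[264,216],hsv[292,159],"table",hsv[250,216],hsv[264,200])
for nm,(x0,x1,y0,y1) in dict(jar=(200,232,250,285),lid=(145,175,278,308)).items():
    r=hsv[y0:y1,x0:x1];
    s=r[...,1].copy();t,m=cv2.threshold(s,0,255,cv2.THRESH_OTSU);m&=((r[...,2]>140)*255).astype(np.uint8)
    k,l,st,c=cv2.connectedComponentsWithStats(m);i=1+np.argmax(st[1:,4]);u=c[i]+[x0,y0]
    print(nm,t,u.round(1),st[i].tolist(),"world",cast("top",u,78 if nm=="jar" else 13).round(1))
# plate edges: column-wise max gradient of saturation near the expected lines
sat=cv2.GaussianBlur(hsv[...,1].astype(float),(3,3),0)
def edge(a,b,sgn,z):
    P=[]
    for u in range(a[0],b[0]+1):
        v0=a[1]+(b[1]-a[1])*(u-a[0])/(b[0]-a[0]);vs=np.arange(int(v0)-4,int(v0)+6)
        g=sgn*(sat[vs+1,u]-sat[vs-1,u]);j=int(g.argmax())
        if 0<j<len(g)-1:
            d=(g[j-1]-g[j+1])/(2*(g[j-1]-2*g[j]+g[j+1])+1e-9);P.append((u,vs[j]+d))
    W=cast("top",P,z).astype(np.float32)
    for _ in range(3):
        vx,vy,x,y=cv2.fitLine(W,cv2.DIST_HUBER,0,.01,.01).ravel();e=(W[:,0]-x)*vy-(W[:,1]-y)*vx;W=W[abs(e)<4]
    t=-np.degrees(np.arctan2(vx,vy)) if vy>0 else -np.degrees(np.arctan2(-vx,-vy))
    print("edge yaw",round(t,2),"pt",x,y,len(W),"rms",e.std());return vx,vy,x,y
edge((253,241),(323,226),1,10);edge((253,241),(323,226),1,0);edge((256,211),(284,205),-1,10);edge((250,213),(284,205),-1,10)
E
python3 - <<'E'
import cv2
im=cv2.imread("pics/top0.png")[190:250,240:340]
cv2.imwrite("pics/crop1.png",cv2.resize(im,None,fx=8,fy=8,interpolation=cv2.INTER_CUBIC))
E
```

```text
lid hsv [ 20 154 212] [ 20 155 206] table [ 18 109 201] [ 18 112 198]
jar 122.0 [215.  263.5] [8, 6, 15, 16, 182] world [[465.8 219.4]]
lid 126.0 [158.3 292. ] [5, 5, 18, 19, 260] world [[465.3 426.7]]
edge yaw -9.61 pt 488.78577 -49.308014 71 rms 0.18770291
edge yaw -9.61 pt 491.7431 -50.704388 71 rms 0.18890116
edge yaw -9.71 pt 593.94037 -39.06704 29 rms 0.18061653
edge yaw -9.64 pt 597.3635 -18.867483 35 rms 0.19917494
```

View pics/crop1.png

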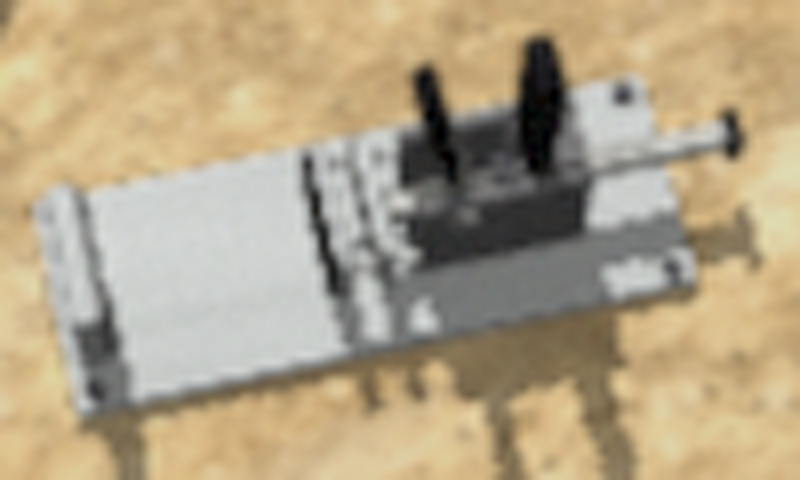

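```bash
python3 - <<'E'
from h import *
ey=np.array([.1676,.9859]);ex=np.array([.9859,-.1676])
for nm,c,z in(("plate NL",(85,408),5),("plate NR",(693,290),5),("plate FR",(640,78),10),("plate FL base",(62,190),72),
  ("fixjaw face far",(78,188),72),("fixjaw face near",(104,318),72),("fixjaw back far",(38,208),72),("rubber front far",(303,155),66),("rubber front near",(330,288),66),
  ("lever L",(414,75),174),("lever R",(438,72),174),("grip L",(525,42),175),("grip R",(555,42),175),("knob end",(741,135),45),
  ("housing L far",(400,135),84),("housing R near",(585,182),84),("housing L near",(415,212),84)):
    w=cast("top",[240+(c[0]+.5)/8-.5,190+(c[1]+.5)/8-.5],z)[0];print(nm,"s %.1f t %.1f"%(w@ex,w@ey))
E
```

```text
plate NL s 496.2 t 168.3
plate NR s 490.3 t -99.9
plate FR s 589.9 t -101.3
plate FL base s 570.9 t 158.8
fixjaw face far s 570.3 t 152.1
fixjaw face near s 511.4 t 153.0
fixjaw back far s 565.2 t 170.3
rubber front far s 566.1 t 56.2
rubber front near s 505.6 t 58.2
lever L s 548.8 t 14.1
lever R s 548.0 t 4.6
grip L s 552.4 t -31.9
grip R s 549.8 t -43.5
knob end s 541.4 t -131.0
housing L far s 559.1 t 16.0
housing R near s 521.6 t -54.5
housing L near s 524.3 t 17.7
```

The clamp origin is about (551,11) with yaw −9.65°. The plate width (about 100 mm), jaw width (about 60 mm) and lever and grip positions agree with the sizes given. The jar is at (466,219) and the ram starts at about 0–2 mm. Next I grasp the jar.

```bash
cat >> h.py <<'E'
ey=np.array([.1676,.9859]);ex=np.array([.9859,-.1676]);O=541.5*ex+103.5*ey
def W(x,y,z): return np.r_[O+x*ex+y*ey,z]
def quat(y):  # tool down, tool y along given 2-vector; pick the half turn with the smaller last joint
    y=np.r_[y,0]/np.linalg.norm(y);z=np.array([0,0,-1.]);return R.from_matrix(np.c_[np.cross(y,z),y,z]).as_quat()
def best(pos,y):
    c=[(q,env.ik(pos,q)) for q in(quat(np.array(y)),quat(-np.array(y)))];c=[k for k in c if k[1] is not None]
    return min(c,key=lambda k:abs(k[1][5]))[0]
def snap(name):
    cv2.imwrite(f"pics/{name}.png",viewer.camera("scene" if name[0]=="s" else "top"))
def st(): s=env.read_state();print("t %.2f"%s["time_s"],"tcp",s["tool_pos"].round(1),"w %.1f g %.1f"%(s["width"],s["grip_force"]),"F",s["force"].round(1),"j6 %.2f"%s["qpos"][5])
E
python3 - <<'E'
from h import *
j=np.array([465.8,219.4])
q=best(np.r_[j,130],ex)
env.reach(np.r_[j,130],q);st()
env.move_l(np.r_[j,48]);set_gripper(48);st()
env.move_l(np.r_[j,150],rate=200);st();snap("top1")
E
```

```text
t 1.90 tcp [465.9 220.2 130.2] w 87.5 g 0.0 F [ 0.2  0.5 -0.3] j6 0.59
t 3.26 tcp [465.7 219.4  48.3] w 51.8 g 30.1 F [-1.7 -0.   5.5] j6 0.59
t 3.92 tcp [465.2 219.1 149.3] w 51.6 g 29.9 F [-0.5 -0.2 -2.8] j6 0.59
```

```bash
python3 - <<'E'
from h import *
q=best(W(0,8,150),ex)
env.move_l(W(0,8,150),rot=q,rate=250);st()
env.move_l(W(0,8,66),rate=150)
print(env.move_l(W(0,8,55),rate=40,f_stop=4));st()
set_gripper(80);st()
env.move_l(W(0,8,215),rate=250);st();snap("top2");snap("scene2")
a=cv2.imread("pics/top2.png")[180:260,230:350];b=cv2.imread("pics/scene2.png")[150:270,200:360]
cv2.imwrite("pics/v2.png",np.hstack([cv2.resize(a,(400,267),interpolation=2),cv2.resize(b,(356,267),interpolation=2)]))
E
```

```text
t 4.99 tcp [551.7  19.9 149.4] w 51.8 g 29.9 F [ 0.1 -0.  -2.1] j6 0.18
True
t 5.99 tcp [553.9  19.2  57.5] w 52.1 g 29.8 F [ 0.9  0.4 -0.3] j6 0.18
t 6.62 tcp [552.8  19.3  56.9] w 79.8 g 0.0 F [-0.2 -0.9 -0.8] j6 0.18
t 7.41 tcp [551.7  19.2 214. ] w 80.0 g 0.0 F [ 0.6 -0.6 -1. ] j6 0.18
```

View pics/v2.png

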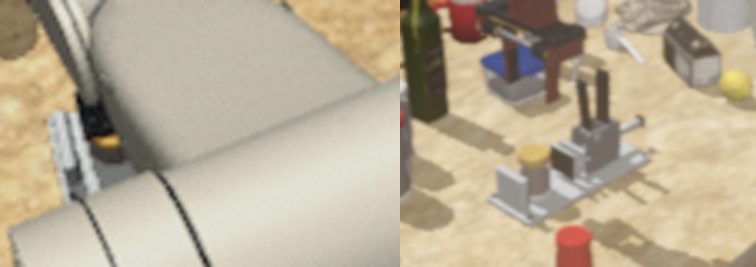

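The scene view shows the jar upright on the base between the jaws, with the lever and grip tops at about (282,188) and (291,181). I'll check these against their projections and then go to the squeeze point.

```bash
python3 - <<'E'
from h import *
print("proj lever,grip,jar lid",proj("scene",[W(0,-92,174),W(0,-140,175),W(0,8,88)]).round(1))
q=best(W(0,-122,230),ey);set_gripper(88)
env.reach(W(0,-122,225),q);st()
print(env.move_l(W(0,-122,147),rate=150,f_stop=8));st()
env.move_l(W(0,-128,147),rate=50);st()
snap("scene3");im=cv2.imread("pics/scene3.png")[140:260,210:350]
cv2.imwrite("pics/v3.png",cv2.resize(im,None,fx=5,fy=5,interpolation=2))
E
```

```text
proj lever,grip,jar lid [[280.4 186.7]
 [290.3 181.9]
 [259.8 218.5]]
t 9.09 tcp [ 530.8 -108.8  225. ] w 88.1 g 0.0 F [-0.7 -0.5  0.8] j6 1.51
False
t 9.76 tcp [ 531.2 -108.9  147.4] w 87.9 g 0.0 F [-0.1 -0.4 -0.3] j6 1.51
t 10.03 tcp [ 530.2 -115.4  147.9] w 87.7 g 0.0 F [-0.7 -0.5 -0.2] j6 1.50
```

View pics/v3.png

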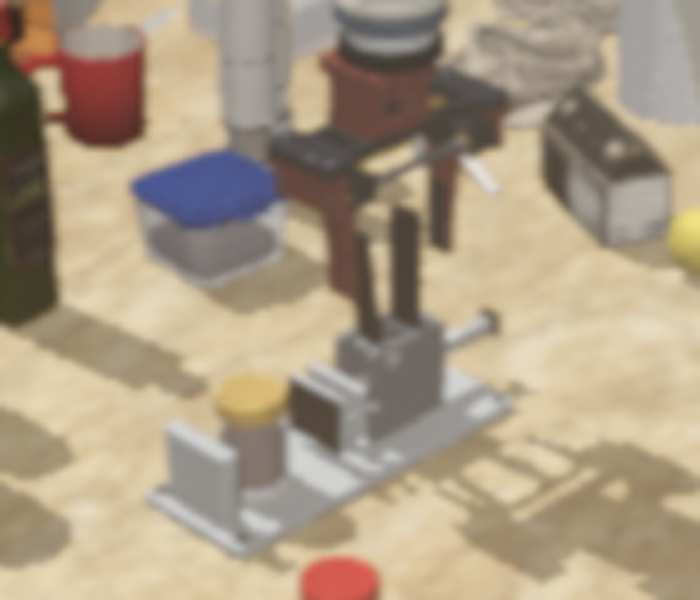

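The fingers straddle the lever and grip, with the lever just inside the left finger. The knob at (307,204) and the brown jaw face at (273,222) are visible for measuring the ram. First stroke, logged.

```bash
cat >> h.py <<'E'
def sq(ws):
    for w in ws:
        set_gripper(w);s=env.read_state();print("cmd %.1f w %.1f g %.1f Fy %.1f t %.2f tcp_t %.1f"%(w,s["width"],s["grip_force"],s["force"]@np.r_[ey,0],s["time_s"],(s["tool_pos"][:2]-O)@ey))
E
python3 - <<'E'
from h import *
sq([66,56,46,38.5]);snap("scene4");sq([80]);snap("scene5")
d=[cv2.imread(f"pics/scene{i}.png")[140:260,230:320] for i in(4,5)]
cv2.imwrite("pics/v4.png",np.hstack([cv2.resize(x,None,fx=4.4,fy=4.4,interpolation=2) for x in d]))
E
```

```text
cmd 66.0 w 66.1 g 2.6 Fy 4.8 t 10.62 tcp_t -127.4
cmd 56.0 w 56.2 g 2.6 Fy 4.7 t 11.03 tcp_t -127.3
cmd 46.0 w 46.5 g 5.0 Fy 10.1 t 11.43 tcp_t -126.5
cmd 38.5 w 39.6 g 30.6 Fy -2.2 t 11.73 tcp_t -128.5
cmd 80.0 w 79.8 g 0.0 Fy 0.4 t 12.57 tcp_t -128.3
```

View pics/v4.png

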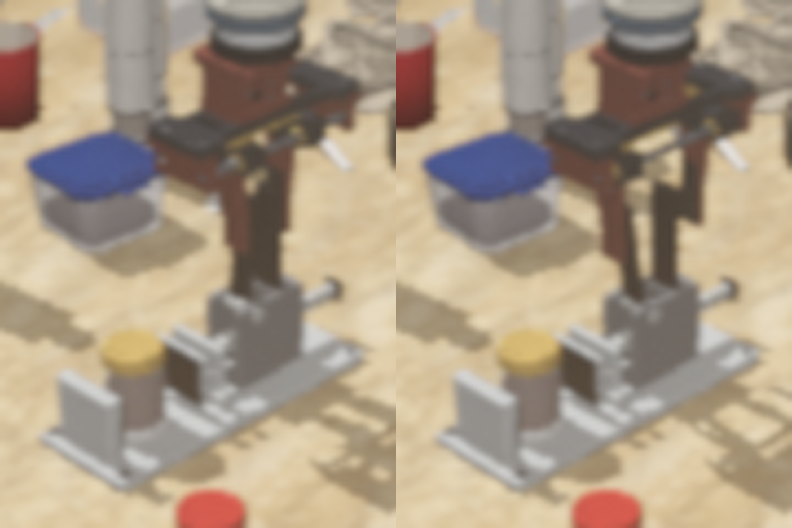

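```bash
cat >> h.py <<'E'
def knob(name):
    im=cv2.imread(f"pics/{name}.png",0).astype(float);x0,x1,y0,y1=292,320,196,212
    r=im[y0:y1,x0:x1];w=np.clip(95-r,0,None);n,l=cv2.connectedComponents((w>0).astype(np.uint8))
    yy,xx=np.mgrid[y0:y1,x0:x1]
    out=[]
    for i in range(1,n):
        a=w*(l==i)
        if a.sum()>60: u=[(a*xx).sum()/a.sum(),(a*yy).sum()/a.sum()];c=cast("scene",u,45)[0]-O;out.append((np.round(u,1).tolist(),round(a.sum()),"x %.1f y %.1f"%(c@ex,c@ey)))
    print(name,out)
E
python3 - <<'E'
from h import *
for n in("scene2","scene3","scene4","scene5"): knob(n)
sq([38.5]);snap("scene6");sq([80]);snap("scene7");knob("scene6");knob("scene7")
E
```

```text
scene2 [([292.1, 200.1], 170, 'x 65.4 y -214.0')]
scene3 [([292.1, 200.2], 213, 'x 65.0 y -213.7')]
scene4 [([292.1, 200.2], 212, 'x 64.8 y -213.6')]
scene5 [([292.1, 200.2], 215, 'x 65.0 y -213.8')]
cmd 38.5 w 39.6 g 30.5 Fy -2.8 t 13.36 tcp_t -128.5
cmd 80.0 w 79.8 g 0.0 Fy -0.2 t 14.19 tcp_t -128.3
scene6 [([292.1, 200.2], 216, 'x 65.0 y -213.7')]
scene7 [([292.1, 200.2], 218, 'x 64.7 y -213.5')]
```

```bash
sed -i 's/x0,x1,y0,y1=292,320,196,212/x0,x1,y0,y1=299,314,197,213/; s/95-r/120-r/' h.py; python3 - <<'E'
from h import *
for i in(3,4,5,6,7): knob(f"scene{i}")
E
python3 - <<'E'
import cv2,numpy as np
d=[cv2.imread(f"pics/scene{i}.png")[185:255,235:315] for i in(3,7)]
cv2.imwrite("pics/v5.png",np.hstack([cv2.resize(x,None,fx=5,fy=5,interpolation=2) for x in d]))
E
```

```text
scene3 []
scene4 []
scene5 []
scene6 []
scene7 []
```

View pics/v5.png

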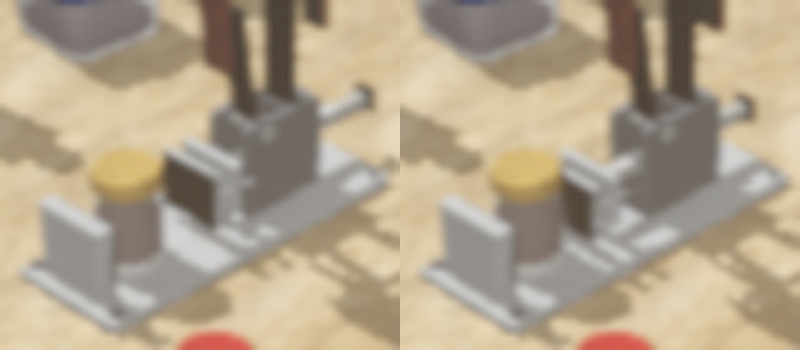

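Against the start picture, the knob has moved from about (308.2,204.4) to (303.6,207.0), and the jaw is close to the jar. I'll fix the knob threshold and measure it.

```bash
sed -i 's/120-r/150-r/' h.py; python3 - <<'E'
from h import *
for i in(3,4,5,6,7): knob(f"scene{i}")
c=(cast("scene",[(308.2,204.4),(303.6,207.0)],45)-O);print((c@ey).round(1),(c@ex).round(1))
E
```

```text
scene3 [([307.9, 204.1], 250, 'x 1.2 y -234.6')]
scene4 [([305.9, 205.6], 245, 'x -1.1 y -221.5')]
scene5 [([306.0, 205.6], 243, 'x -1.1 y -221.5')]
scene6 [([304.0, 206.3], 273, 'x 0.4 y -212.5')]
scene7 [([304.0, 206.3], 273, 'x 0.3 y -212.5')]
[-233.9 -207.6] [-1.  -2.1]
```

```bash
python3 - <<'E'
from h import *
sq([38.5]);snap("scene8");sq([80]);snap("scene9");knob("scene8");knob("scene9")
sq([64,58,54,50,47,44]);snap("scene10");knob("scene10")
E
```

```text
cmd 38.5 w 39.4 g 30.5 Fy -1.7 t 14.98 tcp_t -128.5
cmd 80.0 w 79.6 g 0.0 Fy 0.3 t 15.82 tcp_t -128.3
scene8 [([301.9, 207.1], 320, 'x 2.0 y -202.8')]
scene9 [([301.9, 207.1], 323, 'x 2.0 y -202.6')]
cmd 64.0 w 63.9 g 1.6 Fy 3.5 t 16.34 tcp_t -127.9
cmd 58.0 w 57.7 g 3.2 Fy 6.9 t 16.68 tcp_t -127.5
cmd 54.0 w 54.0 g 3.3 Fy 6.2 t 16.99 tcp_t -127.4
cmd 50.0 w 50.2 g 5.0 Fy 10.6 t 17.30 tcp_t -126.8
cmd 47.0 w 47.1 g 6.0 Fy 11.2 t 17.59 tcp_t -126.4
cmd 44.0 w 44.3 g 6.4 Fy 12.7 t 17.88 tcp_t -126.4
scene10 [([300.7, 207.3], 317, 'x 3.8 y -198.1')]
```

```bash
python3 - <<'E'
from h import *
sq([42,40.5,39.5,38.5]);snap("scene11");knob("scene11")
d=cv2.imread("pics/scene11.png")[185:255,235:315];cv2.imwrite("pics/v6.png",cv2.resize(d,None,fx=7,fy=7,interpolation=2))
E
```

```text
cmd 42.0 w 42.6 g 9.7 Fy 7.0 t 18.19 tcp_t -127.3
cmd 40.5 w 40.9 g 12.2 Fy 2.4 t 18.43 tcp_t -128.0
cmd 39.5 w 39.9 g 17.6 Fy -0.4 t 18.66 tcp_t -128.4
cmd 38.5 w 39.6 g 30.9 Fy -1.4 t 18.88 tcp_t -128.5
scene11 [([300.0, 207.9], 315, 'x 3.0 y -193.6')]
```

View pics/v6.png

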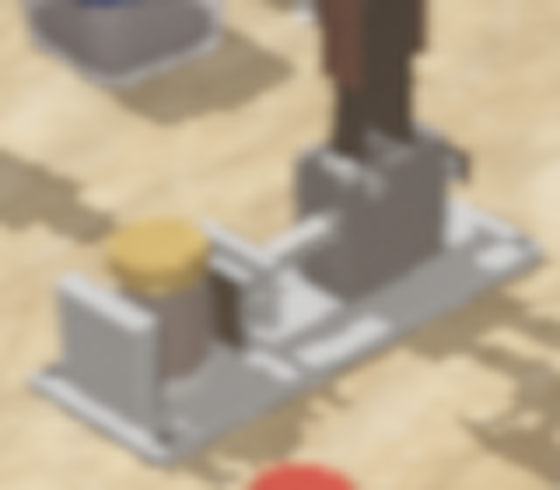

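The jaw now looks to be touching the jar, and the jar is near the fixed jaw. I'll measure the lid position before and after.

```bash
cat >> h.py <<'E'
def lid(name):
    im=cv2.imread(f"pics/{name}.png");h=cv2.cvtColor(im,cv2.COLOR_BGR2HSV)[205:235,240:272]
    m=((h[...,1]>120)&(h[...,2]>110)).astype(np.uint8);k,l,s,c=cv2.connectedComponentsWithStats(m)
    i=1+np.argmax(s[1:,4]);u=c[i]+[240,205];p=cast("scene",u,84)[0]-O;print(name,"lid",u.round(2),s[i].tolist(),"x %.1f y %.1f"%(p@ex,p@ey))
E
python3 - <<'E'
from h import *
for i in(2,5,7,9,10,11): lid(f"scene{i}")
E
```

```text
Traceback (most recent call last):
  File "h.py", line 36, in lid
    i=1+np.argmax(s[1:,4]);u=c[i]+[240,205];p=cast("scene",u,84)[0]-O;print(name,"lid",u.round(2),s[i].tolist(),"x %.1f y %.1f"%(p@ex,p@ey))
        ~~~~~~~~~^^^^^^^^^
ValueError: attempt to get argmax of an empty sequence
```

```bash
python3 - <<'E'
from h import *
h=cv2.cvtColor(cv2.imread("pics/scene11.png"),cv2.COLOR_BGR2HSV);print(h[220,257],h[221,252],h[214,262],h[210,250])
E
sed -i 's/h\[...,1\]>120/h[...,1]>100/' h.py; python3 - <<'E'
from h import *
for i in(2,5,7,9,10,11): lid(f"scene{i}")
E
```

```text
[ 21 116 216] [ 21 117 207] [ 20  60 224] [ 19  66 220]
scene2 lid [260.03 219.69] [13, 10, 15, 10, 113] x -1.6 y 8.5
scene5 lid [259.96 219.75] [13, 10, 15, 10, 112] x -1.8 y 8.9
scene7 lid [259.77 219.74] [13, 10, 14, 10, 109] x -1.3 y 9.3
scene9 lid [259.04 220.04] [13, 11, 13, 9, 104] x -0.9 y 12.4
scene10 lid [258.05 220.56] [12, 11, 13, 10, 108] x -1.0 y 17.0
scene11 lid [256.94 220.97] [11, 12, 13, 9, 106] x -0.4 y 21.5
```

The jar has slid to y ≈ 21 and rests against the fixed jaw, with the pad barely loaded. I'll release, shift the TCP slightly so only the lever-side finger bears, and make the final partial stroke in fine steps.

```bash
cat >> h.py <<'E'
def lev():
    s=env.read_state();return (s["tool_pos"][:2]-O)@ey+s["width"]/2
E
python3 - <<'E'
from h import *
sq([84]);snap("scene12");knob("scene12");lid("scene12")
env.move_l(W(0,-131,147),rate=50);st()
for k,w in enumerate([66,62,60,58,57]):
    sq([w]);print("lever %.1f"%lev())
snap("scene13");knob("scene13");lid("scene13")
E
```

```text
cmd 84.0 w 84.1 g 0.0 Fy -0.1 t 19.76 tcp_t -128.2
scene12 [([300.0, 207.9], 312, 'x 3.0 y -193.6')]
scene12 lid [257. 221.] [11, 12, 13, 9, 107] x -0.7 y 21.5
t 20.06 tcp [ 529.2 -117.8  147. ] w 83.9 g 0.9 F [ 0.4  1.  -0.1] j6 1.50
cmd 66.0 w 65.8 g 3.3 Fy 6.6 t 20.56 tcp_t -130.3
lever -97.5
cmd 62.0 w 62.3 g 3.8 Fy 8.1 t 20.87 tcp_t -130.1
lever -99.0
cmd 60.0 w 60.3 g 4.1 Fy 8.7 t 21.12 tcp_t -130.0
lever -99.9
cmd 58.0 w 58.3 g 4.5 Fy 8.3 t 21.38 tcp_t -129.9
lever -100.7
cmd 57.0 w 57.0 g 4.7 Fy 9.7 t 21.61 tcp_t -129.8
lever -101.3
scene13 [([299.7, 208.4], 338, 'x 1.1 y -190.3')]
scene13 lid [257. 221.] [11, 12, 13, 9, 107] x -0.7 y 21.5
```

```bash
python3 - <<'E'
from h import *
for i in(8,10,11,12,13): print(i);print(cv2.imread(f"pics/scene{i}.png",0)[203:213,295:306])
E
```

```text
8
[[149 163 174 183 187 187 189 194 198 200 200]
 [125 138 148 157 163 162 166 178 189 194 196]
 [112 117 121 130 141 138 130 137 158 178 190]
 [109 108 110 127 152 160 142 114 126 163 185]
 [106 106 109 131 163 176 157 120 117 159 183]
 [105 106 108 124 149 157 144 117 118 161 185]
 [105 105 107 117 136 147 143 130 131 165 187]
 [105 105 107 122 150 171 178 175 168 180 193]
 [105 105 109 130 167 189 197 197 195 195 198]
 [105 106 110 135 174 196 202 203 202 202 201]]
10
[[149 163 175 184 189 193 194 197 199 200 200]
 [125 138 147 158 172 182 188 194 196 197 197]
 [113 117 118 120 129 141 158 175 187 191 192]
 [109 108 107 110 122 125 124 143 170 185 189]
 [106 106 108 126 153 156 130 124 161 183 188]
 [105 105 109 124 146 148 124 120 162 186 190]
 [106 105 107 118 135 137 120 123 166 189 193]
 [106 106 107 122 148 157 146 148 176 194 197]
 [106 105 109 131 167 186 189 191 196 199 199]
 [105 105 109 135 174 196 201 202 202 202 201]]
11
[[150 163 175 184 190 193 194 197 199 200 200]
 [124 138 148 159 177 190 195 196 197 196 197]
 [113 118 119 127 152 174 185 190 191 192 192]
 [109 108
[... 568 characters left out ...]
 109 121 131 120 117 160 186 191 191]
 [105 105 108 117 130 122 121 165 191 195 193]
 [105 105 108 121 144 143 138 172 194 198 197]
 [105 107 109 130 163 173 170 184 198 200 199]
 [106 105 110 135 173 192 195 198 202 202 201]]
13
[[149 163 174 184 190 193 195 197 199 200 200]
 [125 138 148 162 180 192 195 196 197 196 196]
 [113 118 121 136 166 184 190 191 191 191 192]
 [109 108 108 115 133 154 171 182 187 189 189]
 [106 105 108 114 116 119 141 170 185 188 188]
 [105 105 108 116 119 113 129 167 187 191 191]
 [105 105 107 112 117 111 131 172 192 194 193]
 [106 106 107 115 124 123 140 177 195 198 197]
 [105 106 108 124 146 154 165 187 199 200 199]
 [105 106 110 132 169 187 194 199 202 202 201]]
```

```bash
cat >> h.py <<'E'
def flow(b,a="scene12"):
    A,B=[cv2.GaussianBlur(cv2.imread(f"pics/{n}.png",0).astype(float),(5,5),1) for n in(a,b)]
    M=(A+B)/2;gx=cv2.Sobel(M,cv2.CV_64F,1,0,ksize=3)/8;gy=cv2.Sobel(M,cv2.CV_64F,0,1,ksize=3)/8
    d=proj("scene",[W(0,-188,45),W(0,-189,45)]);d=d[0]-d[1]   # px per mm of ram travel
    s=np.s_[203:214,299:306];g=(gx*d[0]+gy*d[1])[s];print(b,"ram vs %s %.2f mm"%(a,-(g*(B-A)[s]).sum()/(g*g).sum()))
E
python3 - <<'E'
from h import *
flow("scene11");flow("scene10");flow("scene13")
for w in(56,55,54):
    sq([w]);print("lever %.1f"%lev());snap(f"scene{70-w}");flow(f"scene{70-w}")
lid("scene16")
E
```

```text
scene11 ram vs scene12 -0.03 mm
scene10 ram vs scene12 -3.14 mm
scene13 ram vs scene12 1.04 mm
cmd 56.0 w 56.2 g 5.2 Fy 11.1 t 21.88 tcp_t -129.6
lever -101.6
scene14 ram vs scene12 0.83 mm
cmd 55.0 w 54.7 g 6.2 Fy 12.3 t 22.16 tcp_t -129.3
lever -101.9
scene15 ram vs scene12 0.84 mm
cmd 54.0 w 54.1 g 7.1 Fy 14.1 t 22.43 tcp_t -128.9
lever -101.9
scene16 ram vs scene12 1.10 mm
scene16 lid [257. 221.] [11, 12, 13, 9, 107] x -0.7 y 21.5
```

```bash
python3 - <<'E'
from h import *
for w in(53,52,51):
    sq([w]);print("lever %.1f"%lev());snap(f"scene{70-w}");flow(f"scene{70-w}")
lid("scene19")
E
```

```text
cmd 53.0 w 52.9 g 7.9 Fy 16.1 t 22.71 tcp_t -128.6
lever -102.2
scene17 ram vs scene12 1.40 mm
cmd 52.0 w 52.0 g 8.5 Fy 17.2 t 22.98 tcp_t -128.4
lever -102.4
scene18 ram vs scene12 1.37 mm
cmd 51.0 w 50.8 g 9.0 Fy 17.9 t 23.26 tcp_t -128.2
lever -102.8
scene19 ram vs scene12 1.15 mm
scene19 lid [257. 221.] [11, 12, 13, 9, 107] x -0.7 y 21.5
```

```bash
python3 - <<'E'
from h import *
for w in(50,49,48,47,46):
    sq([w]);L=lev();F=env.read_state()["force"]@np.r_[ey,0];print("lever %.1f"%L)
    if L<-103.8 or F>22: break
env.hold(.5);st();print(lev());snap("scene20");flow("scene20");flow("scene20","scene19");lid("scene20")
print(cv2.imread("pics/scene20.png",0)[203:213,295:306])
E
```

```text
cmd 50.0 w 50.3 g 9.4 Fy 19.2 t 23.53 tcp_t -128.1
lever -103.0
cmd 49.0 w 49.4 g 9.8 Fy 19.8 t 23.76 tcp_t -127.9
lever -103.2
cmd 48.0 w 48.4 g 10.2 Fy 20.6 t 23.98 tcp_t -127.8
lever -103.6
cmd 47.0 w 47.2 g 10.6 Fy 20.5 t 24.21 tcp_t -127.7
lever -104.1
t 24.71 tcp [ 530.  -114.6  147.7] w 46.8 g 10.6 F [ 2.7 20.4  8.1] j6 1.50
-104.26601926873468
scene20 ram vs scene12 2.54 mm
scene20 ram vs scene19 1.60 mm
scene20 lid [256.94 221.02] [11, 12, 13, 9, 106] x -0.6 y 21.7
[[149 163 175 184 190 193 194 197 199 200 200]
 [124 138 148 161 180 192 195 196 197 196 196]
 [113 117 121 136 167 187 191 192 191 192 192]
 [109 108 107 113 139 165 181 187 188 188 189]
 [106 105 105 105 107 130 165 183 188 189 188]
 [105 105 107 109 104 116 160 186 191 191 190]
 [106 105 107 108 101 116 165 192 196 195 193]
 [105 106 107 108 102 118 168 195 199 198 197]
 [105 106 108 117 128 144 177 198 202 200 199]
 [105 106 110 130 164 185 196 202 203 202 201]]
```

Lever travel, lever force and knob shift each put the pad at about 3–5 mm, close to half way. The jar is still at y ≈ 21.7 against the fixed jaw and the trigger is held, so I'm handing it in.

```bash
python3 - <<'E'
from h import *
print(lev());st();print(workorder.sign_off())
E
```

```text
-104.07636001050696
t 24.76 tcp [ 530.  -114.6  147.7] w 47.2 g 10.6 F [ 2.7 21.2  8.6] j6 1.50
the job is handed in; nothing more can be done
None
```

The job is handed in at 24.8 s, with no verdict shown: the jar stands upright in the clamp against the fixed jaw, the pad spring is pushed in by an estimated 3–5 mm, and the trigger is still held squeezed.

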